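# Load a filter cassette into the leak tester with the fingertips

### The job

Load the red-banded filter cassette, in its red carrier dish, into the leak tester on the bench, using the fingertips only. First push the tester's counterweighted clamp arm up and back by its black grip bar, past its balance point, and let go so that it stays raised by itself; then push the red-banded cassette along the bench top into the nest under the arm until its dish is fully home against the back stop, and leave it there with the arm still up, ready for its seating to be inspected before clamping. Do not pick up or tip the cassette, and leave the blue-banded cassette and the other things on the bench where they are.

Things in the scene. Friction and masses are not known exactly. Their poses are not given: they have to be found in the camera images.
- tester: bench leak tester, fixed: white housing 128 x 165 x 27 mm at the back with a round pressure gauge (top 101 mm high), an open nest in front and a clamp arm over it. Origin: centre of the nest on the bench top, where the centre of a cassette's dish lies when home (to 1 mm). x points into the tester, away from its open mouth; y left, z up. The bench top itself is the nest's floor; there is no step
- nest_mouth (a point): middle of the nest's open mouth, on the bench top, at x = -52 mm of the tester. The nest is two aluminium cheeks 15 mm high, 9 mm thick and 68 mm apart, straight from x = -18 mm back to the stop; forward of that they flare outward by 24 degrees each, to about 95 mm apart at the mouth
- back_stop (a point): foot of the flat face of the nest's back stop, on the bench top, at x = +32 mm of the tester; 22 mm high. With the arm down its pad (38 mm wide, underside 8 mm above the bench) stands in the nest and blocks it; with the arm fully up no part of it above the nest is further forward than x = +20 mm
- clamp_arm (a joint): angle of the counterweighted clamp arm (blue beam, hoop with black grip bar, two dark weight discs on a stalk), rad: 0 = down, pad in the nest; grows as the front goes up and back; end stop 2.1. Below the balance point at about 0.72 it falls back down, beyond it it falls over to the end stop, in under 1 s; hardly any friction. Moving the grip bar takes 2 to 4 N at first, then less
- grip_bar (a point): centre of the black grip bar on the arm: round, 16 mm thick, 80 mm long along the tester's y, between two hoop legs 88 mm apart, 119 mm from the pivot axis. Arm down: 65 mm in front of the pivot and 100 mm above it (170 mm above the bench), over the nest. Turns with the arm
- clamp_pivot (a point): the arm's pivot axis (along the tester's y), 70 mm above the bench at x = +65 mm of the tester, fixed to it
- red_cassette: white filter cassette with a red band, sitting fixed in its round red carrier dish, loose on the bench. The dish has a flat bottom, 62 mm across, upright wall 13 mm high; the cassette (54 mm across) stands out of it to 31 mm above the bench; together about 85 g. Origin: centre of the dish's underside; z up
- blue_cassette: the same kind of cassette with a blue band, in a blue dish; to be left alone. Origin: centre of the dish's underside
- terminal_tin: round tin with a red lid, 64 mm across, 42 mm high, bystander. Origin: centre of its underside
- hex_key: bent steel hex key lying flat, 104 mm long, bystander. Origin: centre of its underside
- side_cutters: blue-handled side cutters lying flat, 61 x 144 x 14 mm, bystander. Origin: centre of the underside
- notebook_1: blue notebook lying flat, 210 x 152 x 14 mm, bystander. Origin: centre of the underside
Things that resemble listed ones, but are neither listed nor needed, are in the scene too. Leave any purple look-alike of the red_cassette alone.

How it is judged:
By the outcome, as a careful person would: the job done as asked, in the order asked, and still so for the second after the job is handed in, with the robot touching nothing.
It also fails if it takes over 72 s, if anything falls off the work surface, if the arm or the gripper's body presses on something with over 40 N, if the wrist force passes 120 N, or if a joint passes its speed limit or range.

### The arm

A 6-joint arm with a two-finger parallel gripper is mounted at the origin on a cart in front of the work surface, level with it; the furniture and walls round the work are solid. World frame = base frame: x ahead of the robot, y to its left, z up, the work surface at z = 0. Lengths are in mm, angles in rad, forces in N, time in s.
With the tool pointing down it reaches from about 300 to 775 mm from the base axis. Payload 14.6 kg.
Tool frame: the origin (TCP) lies on the centre line of the jaws, within the pads' length; the fingertips stand 19 mm ahead of it and the grasp point (between the pads) is the TCP (bot.tip_reach is the distance from the TCP to the fingertips, in mm); z points along the fingers, y is the line along which they close (so a half turn about z gives the same grasp; the last joint's range is limited). The gripper opens to 85 mm and grips with 20 to 120 N. Pads are 22 mm wide; open, the fingers measure 114 mm over their backs; the gripper's body (76 mm by 85 mm) begins 54 mm behind the grasp point. The pads swing forward as they close: fully open they stand 13 mm farther back than shut.
Start: joints at [1.262, 0.3, 1.521, -0, 1.321, -0.067], TCP at [131.696, 533.99, 250.281] pointing down, gripper open.
Joint ranges: [-3.03, 3.03], [-0.79, 2.21], [0.23, 2.52], [-1.04, 4.18], [0, 3.07], [-2.55, 2.55]. Speed limits (rad/s): [2.22, 2.22, 2.57, 3.14, 3.14, 3.14].

### API

Orientations are given as a unit quaternion [w, x, y, z].
In Python, from rig import bot gives the robot as it stands. Calls block until the motion is done:
- bot.move_to(position, orientation): joint-space move of the TCP to a pose.
- bot.servo_line(position, attitude=None, speed=150, until_force=None): straight line of the TCP; attitude=None keeps the orientation; speed is the mean speed in mm/s. With until_force (N) it stops when the force on the tool has changed by that much, and returns True; else False.
- bot.move_joints(angles): joint-space move.
- bot.move_gripper(opening, grip_force=None): finger opening in mm; grip_force is the grip in N (None keeps the last); returns when the fingers have stopped.
- bot.dwell(seconds).
- bot.ik(position, orientation): joint angles nearest the present ones, or None.
- bot.read_state(): the state.
- bot.read_camera(name): name is "side" or "top"; returns a dict with "image" (384x512x3 uint8, blue, green, red), "depth" (384x512 float32, mm along the optical axis (not along the pixel's ray), 0 where there is no reading), "fovy" (degrees; the focal length in pixels is half the picture's height over the tangent of half this angle, whatever the lens; pixels are square), "cx", "cy" (the principal point, pixels), "eye" and "attitude" of the camera in the world. Camera axes: x right, y down, z forward; pixel columns grow to the right and rows downward; lengths in mm; the calibration is good to about 2 mm. A picture is of the moment at which its call begins.
A pose or a line that the arm cannot do raises bot.MotionError and nothing moves.
- bot.finish_job(): hands the job in; it is judged then, once.
The state is a dict: "clock": time; "joint_positions": joint angles; "qvel": joint speeds; "effort": joint torques, N m; "ee_pos": TCP position; "tool_rot": TCP orientation; "ft_force": force on the tool from outside, world axes, zero at the start; "moment": the same for the moment, N m; "grip_width": finger opening in mm; "grip_force": force on a finger pad.
Only numpy, scipy, OpenCV 4.12 (cv2) and the standard library are available. Lean on these libraries where they do the work, as an engineer would, in place of code of your own. Each camera call takes 0.05 s, during which the arm holds its last target. There are 200 camera calls.

## Working session

There is one attempt and no reset: what is moved stays moved. The work goes in short steps, each a Python script; the robot and the scene stay as the last script left them, time stands still between calls to the robot, and variables do not carry over. Pictures are saved under pics/ and viewed, at most 10 in all, crops included, and the job is handed in when it is done.

```bash
ls; mkdir -p pics
cat > h.py <<'E'
import numpy as np, cv2
from rig import bot
from scipy.spatial.transform import Rotation as R
def rot(q): return R.from_quat([q[1],q[2],q[3],q[0]])
def quat(r): x=r.as_quat(); return [x[3],x[0],x[1],x[2]]
def cloud(c):
    f=192/np.tan(np.radians(c["fovy"])/2); d=c["depth"].astype(float)
    v,u=np.mgrid[0:384,0:512]
    p=np.stack([(u-c["cx"])/f*d,(v-c["cy"])/f*d,d],-1)
    return (p.reshape(-1,3)@rot(c["attitude"]).as_matrix().T+np.array(c["eye"])).reshape(384,512,3)
def snap(n):
    c=bot.read_camera(n); return c,cloud(c)
E
python3 - <<'E'
from h import *
for n in("top","side"):
    c,p=snap(n); np.savez(f"pics/{n}0.npz",im=c["image"],p=p); cv2.imwrite(f"pics/{n}0.png",cv2.resize(c["image"],(800,600))); print(n,c["eye"],c["attitude"],c["fovy"])
s=bot.read_state();print(s["ee_pos"],s["tool_rot"],s["clock"],s["ft_force"],s["grip_width"])
E
```

```text
pics
top [ 419.3642775   188.26688294 1202.93389391] [ 0.03022317 -0.70171488  0.71078252 -0.03835348] 54.00919613503878
side [ -61.04836303 -132.17376379  898.88731753] [-0.29532671  0.80249781 -0.48835466  0.17403771] 54.19901555213591
[131.64123979 533.80916998 249.77211756] [-1.02506501e-04  1.20613506e-01  9.92699401e-01 -5.20544649e-04] 0.1 [-0.12704053  0.51727961 -0.35570471] 85.66250317803583
```

View pics/top0.png

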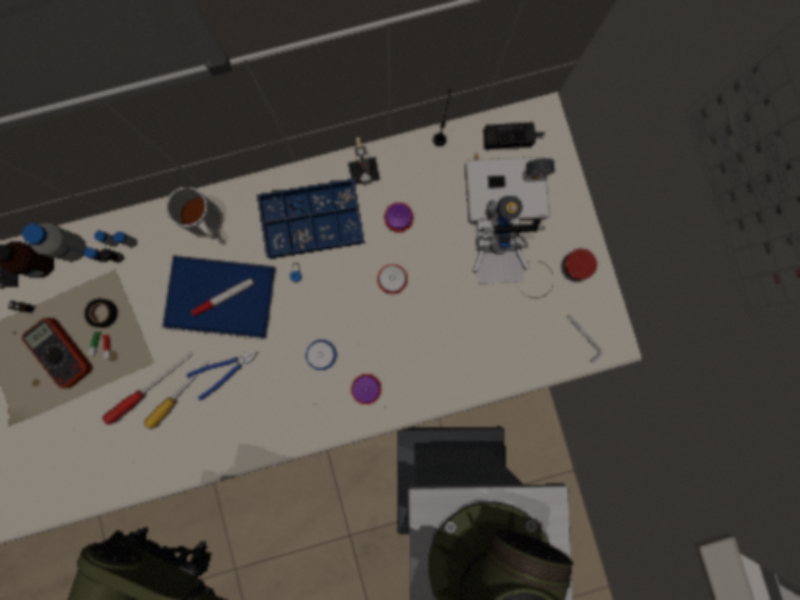

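View pics/side0.png

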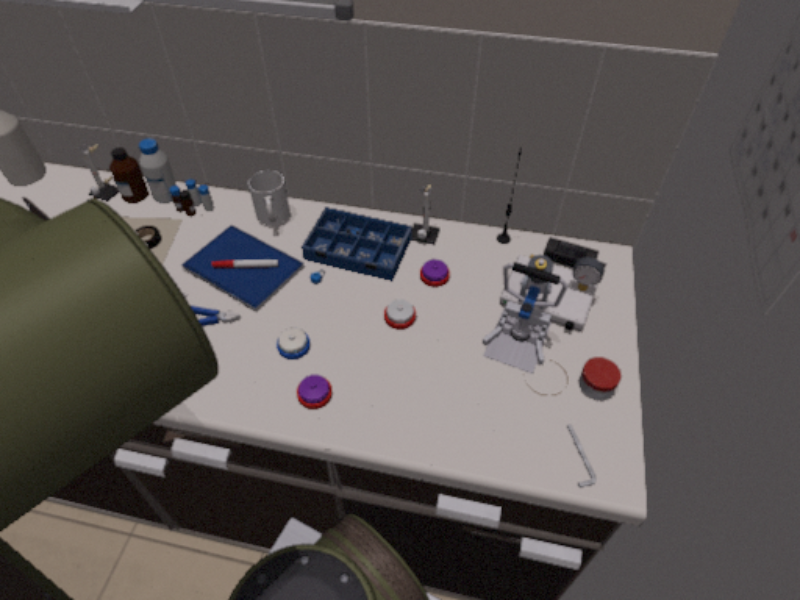

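Top view: the red-banded candidates are the white cassette in a red dish at (392,278), and the purple look-alikes in red dishes at (398,216) and (366,389). The white one fits the description. The blue one is at (320,354) and the tester is at about (505,210), with its mouth toward the lower edge. I'll confirm in an enlarged crop and measure.

Run:
```python
from h import *
z=np.load("pics/top0.npz"); im,p=z["im"],z["p"]
cr=im[90:200,235:385]; cv2.imwrite("pics/crop1.png",cv2.convertScaleAbs(cv2.resize(cr,(800,587),interpolation=cv2.INTER_CUBIC),alpha=1.6))
def at(x,y): 
    u,v=round(x*.64),round(y*.64); return p[v,u].round(0)
for n,(x,y) in dict(red=(392,278),blue=(320,354),pur1=(398,216),pur2=(366,389),tin=(579,264),bench=(440,320)).items(): print(n,at(x,y))
# circle fit: points of red cassette 
q=p.reshape(-1,3); c=at(392,278)
m=(np.hypot(*(q[:,:2]-c[:2]).T)<45)&(q[:,2]>20)&(q[:,2]<40); print("red top",m.sum(),q[m].mean(0),np.ptp(q[m],0))
m=(np.hypot(*(q[:,:2]-c[:2]).T)<45)&(q[:,2]>6)&(q[:,2]<40);print(q[m].min(0),q[m].max(0), cv2.minEnclosingCircle(q[m][:,:2].astype(np.float32)))
# housing top
g=at(505,180);m=(q[:,2]>92)&(q[:,2]<110)&(np.hypot(*(q[:,:2]-g[:2]).T)<120)
print("housing",g,m.sum(),q[m].mean(0),cv2.minAreaRect(q[m][:,:2].astype(np.float32)))
```

```text
red [567. 188.  32.]
blue [416. 332.  29.]
pur1 [695. 174.  27.]
pur2 [348. 243.  33.]
tin [ 590. -187.   40.]
bench [483.  90.   4.]
red top 208 [569.07259282 190.00831135  24.77391596] [50.89948204 47.53847372 15.43022396]
[531.3589281  159.43051857   6.21300788] [599.11263244 219.90306929  35.46603997] ((565.0762939453125, 187.08848571777344), 35.5516357421875)
housing [768. -45.  27.] 99 [ 778.74237279 -104.20961563   97.25136666] ((778.26611328125, -105.30479431152344), (23.342239379882812, 42.90827941894531), 2.7976012229919434)
```

View pics/crop1.png

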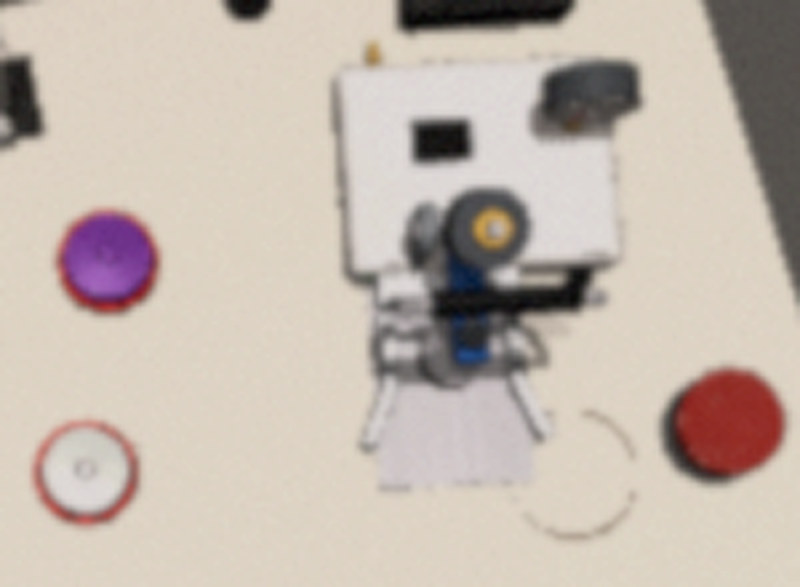

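Crop: white cassette with a red rim at (85,470), which is the target; purple look-alike at (107,260). Cheek fronts are at (370,445) and (543,435), housing corners at (338,68), (608,60), (350,280) and (622,265), and the grip bar runs (437,302)–(590,295).

```bash
cat >> h.py <<'E'
def ray(c,u,v,z):
    f=192/np.tan(np.radians(c["fovy"])/2)
    d=rot(c["attitude"]).apply([(u-c["cx"])/f,(v-c["cy"])/f,1]); e=np.array(c["eye"]); return e+d*(z-e[2])/d[2]
E
python3 - <<'E'
from h import *
c=bot.read_camera("top")
cv=lambda x,y:(235+x*150/800-.4,90+y*110/587-.4)
for n,x,y,z in [("hBL",338,68,27),("hBR",608,60,27),("hFL",350,278,27),("hFR",622,263,27),("chL",368,448,15),("chR",545,437,15),("kneeL",390,378,15),("kneeR",510,375,15),("barL",437,302,170),("barR",588,295,170),("red31",85,469,31),("reddish",87,472,13),("tin",731,418,42)]:
    print(n,ray(c,*cv(x,y),z).round(1))
z=np.load("pics/top0.npz"); p=z["p"]; q=p.reshape(-1,3)
m=(q[:,2]>19)&(q[:,2]<35)&(q[:,0]>690)&(q[:,0]<900)&(q[:,1]>-170)&(q[:,1]<60)
print(m.sum(),cv2.minAreaRect(q[m][:,:2].astype(np.float32)))
m=(q[:,2]>155)&(q[:,2]<185)&(q[:,0]>600)&(q[:,0]<800)&(q[:,1]>-150)&(q[:,1]<60)
print(q[m].mean(0),np.ptp(q[m],0),m.sum(),cv2.minAreaRect(q[m][:,:2].astype(np.float32)))
m=(np.abs(q[:,2])<15)&(q[:,0]>400)&(q[:,0]<560)&(np.abs(q[:,1])<100);print(q[m].mean(0),q[m].std(0))
E
```

```text
hBL [810.5  34.3  27. ]
hBR [ 813.9 -129.    27. ]
hFL [681.9  30.2  27. ]
hFR [ 689.2 -132.7   27. ]
chL [581.3  20.4  15. ]
chR [586.7 -85.8  15. ]
kneeL [623.4   6.1  15. ]
kneeR [624.4 -66.   15. ]
barL [636.7   4.2 170. ]
barR [639.6 -75.2 170. ]
red31 [568.7 189.5  31. ]
reddish [569.1 188.4  13. ]
tin [ 592.8 -189.1   42. ]
2011 ((790.247802734375, -48.44447326660156), (201.6815185546875, 167.2550048828125), 0.6906914114952087)
[639.39331972 -29.57512445 173.38888685] [ 60.79341943 110.22008525  25.09621531] 205 ((636.7371215820312, -30.588035583496094), (76.01182556152344, 81.79449462890625), 44.5316276550293)
[ 4.79826854e+02  1.29689937e-01 -4.48327093e-01] [46.24130628 57.73404095  2.31200042]
```

Run:
```python
from h import *
a=np.load("pics/top0.npz")["im"][135:180,295:345]; b=np.load("pics/side0.npz")["im"][155:240,305:390]
f=lambda i:cv2.convertScaleAbs(cv2.resize(i,(400,int(400*i.shape[0]/i.shape[1])),interpolation=cv2.INTER_CUBIC),alpha=1.6)
A,B=f(a),f(b); o=np.zeros((400,800,3),np.uint8); o[:A.shape[0],:400]=A; o[:,400:]=B; cv2.imwrite("pics/crop2.png",o)
```

```text
(no output)
```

View pics/crop2.png

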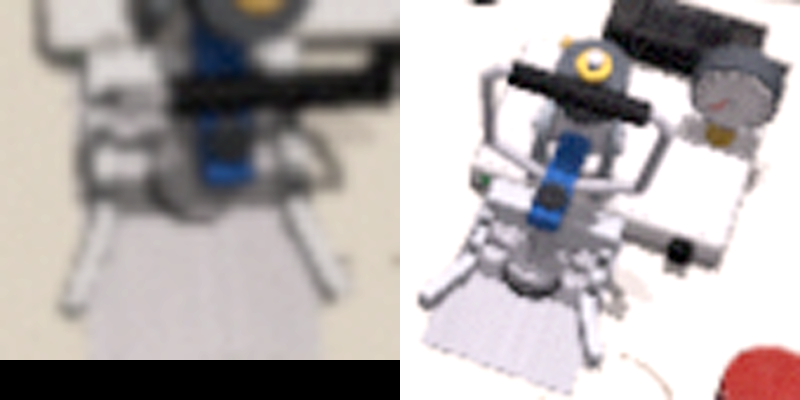

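Crop 2: both views show the bar centred between the hoop legs, with the arm down. In the side half, the bar ends are at (512,75) and (650,108), and the cheek tips are at (430,300) and (592,358). Next I'll cross-check from the side camera and raise the arm.

Run:
```python
from h import *
c=bot.read_camera("side")
cv=lambda x,y:(305+(x-400)*85/400-.4,155+y*85/400-.4)
for n,x,y,z in [("barL",512,75,170),("barR",650,108,170),("chL",428,298,15),("chR",592,358,15),("red",None,None,31)]:
    if x: print(n,ray(c,*cv(x,y),z).round(1))
print("red",ray(c,400*.64,308*.64,31).round(1))
print(bot.tip_reach)
bot.move_gripper(0); print(bot.tip_reach, bot.read_state()["grip_width"])
yaw=0.037
q=quat(R.from_matrix(np.array([[1,0,0],[0,-1,0],[0,0,-1.]])).__rmul__(R.from_euler('z',yaw)) if 0 else R.from_euler('z',yaw)*R.from_euler('x',np.pi))
for P in [(560,-35,260),(560,-35,175),(705,-31,197)]:
    print(bot.ik(P,q))
```

```text
barL [633.6   3.9 170. ]
barR [644.6 -72.4 170. ]
chL [580.5  14.5  15. ]
chR [584.  -88.9  15. ]
red [566.  184.1  31. ]
19.0
19.0 0.2753537827653063
[-1.27695022e-01  3.17373639e-01  1.47539338e+00 -4.44089210e-16
  1.34882563e+00  1.40610130e+00]
[-1.27695022e-01  3.95864560e-01  1.57457285e+00 -4.44089210e-16
  1.17115524e+00  1.40610130e+00]
[-9.58313822e-02  6.98029233e-01  1.05977031e+00 -4.44089210e-16
  1.38379311e+00  1.43796494e+00]
```

```bash
cat >> h.py <<'E'
O=np.array([638,-34.,0]); YAW=0.04
def T(x,y,z): return (O+R.from_euler('z',YAW).apply([x,y,0])+[0,0,z]).tolist()
def down(yaw): return quat(R.from_euler('z',yaw)*R.from_euler('x',np.pi))
def st():
    s=bot.read_state(); print(round(s["clock"],2),s["ee_pos"].round(1),s["ft_force"].round(1),s["grip_width"].round(1))
E
python3 - <<'E'
from h import *
bot.move_to(T(-60,0,260),down(YAW)); st()
bot.servo_line(T(-60,0,178),speed=150); st()
print(bot.servo_line(T(-5,0,178),speed=60,until_force=1.5)); st()
c,p=snap("side"); cv2.imwrite("pics/s1.png",cv2.resize(c["image"][110:270,270:430],(600,600),interpolation=cv2.INTER_CUBIC))
E
```

```text
Traceback (most recent call last):
  File "h.py", line 20, in st
    s=bot.read_state(); print(round(s["clock"],2),s["ee_pos"].round(1),s["ft_force"].round(1),s["grip_width"].round(1))
                                                                                              ^^^^^^^^^^^^^^^^^^^^^
AttributeError: 'float' object has no attribute 'round'
```

```bash
sed -i 's/s\["grip_width"\].round(1)/round(s["grip_width"],1)/' h.py
python3 - <<'E'
from h import *
st()
bot.servo_line(T(-60,0,178),speed=150); st()
print(bot.servo_line(T(-5,0,178),speed=60,until_force=1.5)); st()
c,p=snap("side"); cv2.imwrite("pics/s1.png",cv2.resize(c["image"][110:270,270:430],(600,600),interpolation=cv2.INTER_CUBIC))
E
```

```text
3.53 [578.1 -35.7 260. ] [-0.4 -0.6 -0.2] 0.1
4.23 [578.5 -36.3 179. ] [0.8 0.4 0.9] -0.1
True
4.91 [619.2 -34.7 177.4] [-1.5 -1.1 -1.2] -0.3
```

View pics/s1.png

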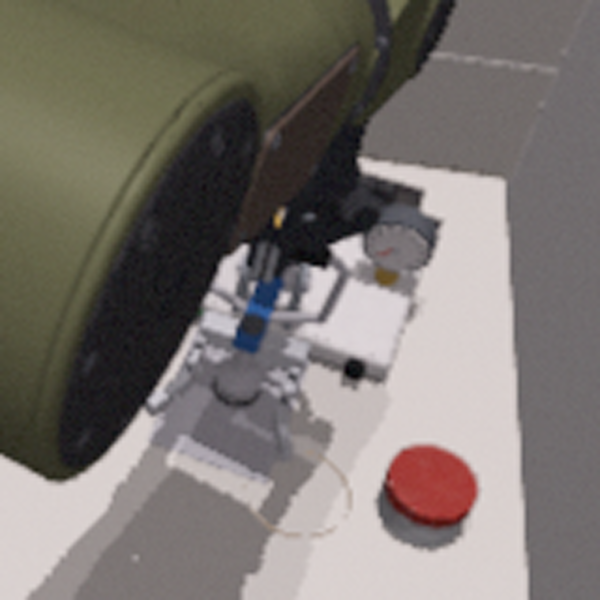

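The fingertips are at the bar; contact at x=619 matches the predicted bar centre of 638. Now I push over in one stroke.

Run:
```python
from h import *
print(bot.servo_line(T(78,0,197),speed=70)); st()
bot.dwell(0.6); st()
bot.servo_line(T(70,0,260),speed=200)
bot.move_to((480,200,280),down(YAW-1.4)); st()
c,p=snap("side"); np.savez("pics/s2.npz",im=c["image"],p=p); cv2.imwrite("pics/s2.png",cv2.resize(c["image"][110:270,230:430],(750,600),interpolation=cv2.INTER_CUBIC))
c,p=snap("top"); np.savez("pics/t2.npz",im=c["image"],p=p)
```

```text
False
6.53 [715.8 -30.9 197. ] [ 0.7 -1.   1.4] -0.2
7.13 [715.9 -30.9 197. ] [-0.7 -0.5  0.4] -0.2Traceback (most recent call last):
  File "<stdin>", line 5, in <module>
rig.MotionError: the arm cannot take that pose within its joint ranges
```

Run:
```python
from h import *
st()
bot.move_to((480,280,260),down(1.37)); st()
c,p=snap("side"); np.savez("pics/s2.npz",im=c["image"],p=p); a=c["image"]
c,p=snap("top"); np.savez("pics/t2.npz",im=c["image"],p=p); b=c["image"]
f=lambda i:cv2.convertScaleAbs(cv2.resize(i,(400,400),interpolation=cv2.INTER_CUBIC),alpha=1.3)
cv2.imwrite("pics/s2.png",np.hstack([f(a[130:270,270:410]),f(b[80:220,230:370])]))
```

```text
7.6 [708.  -31.2 260.6] [ 0.8 -0.6 -1.2] 0.2
9.03 [480.6 279.5 259.8] [-0.2  0.6 -0.1] 0.1
```

View pics/s2.png

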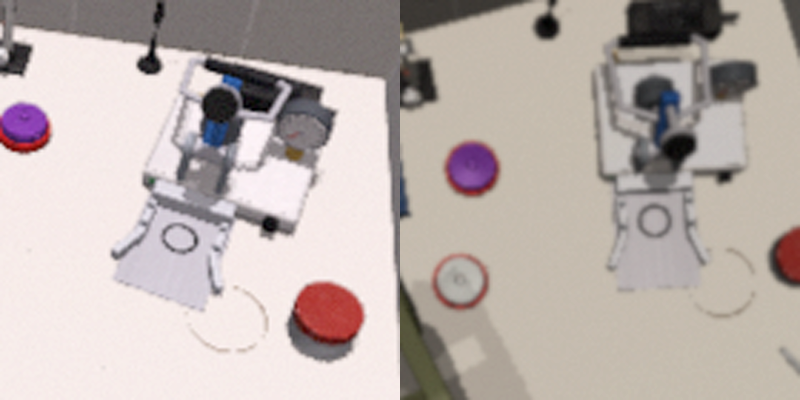

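Arm is up and at rest on its stop. The nest ring is visible at top (656,221) and side (180,238). Now stage 1: push the red dish sideways to a point in front of the mouth.

Run:
```python
from h import *
ct=bot.read_camera("top"); cs=bot.read_camera("side")
print("nest",ray(ct,230+256*.35,80+221*.35,0).round(1),ray(cs,270+180*.35,130+238*.35,0).round(1))
red=np.array([567.5,187.5]); P1=np.array(T(-118,0,0)[:2]); d=(P1-red)/np.linalg.norm(P1-red); yaw=np.arctan2(d[1],d[0])+np.pi; print(d,yaw)
q=down(yaw); at=lambda c,k,z: [*(c-d*k),z]
bot.move_gripper(30)
bot.move_to(at(red,60,90),q); st()
bot.servo_line(at(red,60,40),speed=150)
print(bot.servo_line(at(red,60,14),speed=25,until_force=3)); st()
z=bot.read_state()["ee_pos"][2]+3.5; print(z)
bot.servo_line(at(red,60,z),speed=30)
bot.servo_line(at(P1,38,z),speed=65); st()
bot.servo_line(at(P1,55,z),speed=100)
bot.servo_line(at(P1,55,120),speed=200)
bot.move_to(T(-210,0,150),down(YAW)); st()
c,p=snap("top"); np.savez("pics/t3.npz",im=c["image"],p=p); b=c["image"]
cv2.imwrite("pics/t3.png",cv2.convertScaleAbs(cv2.resize(b[100:240,220:380],(800,700),interpolation=cv2.INTER_CUBIC)[:600],alpha=1.3))
```

```text
nest [635.7 -35.    0. ] [637.5 -36.   -0. ]
[-0.2051015  -0.97874071] 1.3642289174500628
10.45 [580.  246.8  91.5] [ 0.4  0.4 -0.3] 29.7
True
11.73 [579.7 246.2  18.6] [-0.6 -0.3  6.5] 29.6
22.14897672329114
16.06 [527.9  -1.5  22.2] [-0.3  0.9  0.3] 30.3
18.11 [428.2 -42.3 149.4] [ 0.3  0.3 -1. ] 30.1
```

View pics/t3.png

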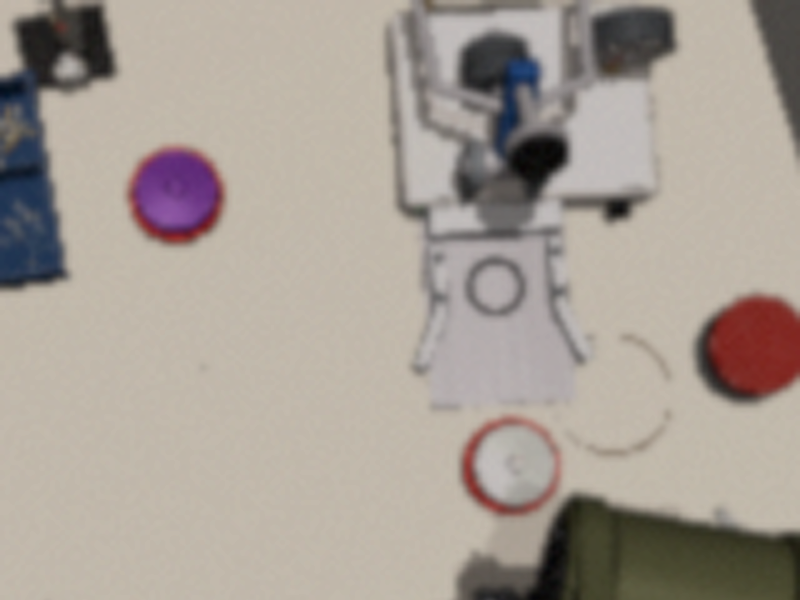

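The dish is just in front of the mouth at (512,465), a little right of the axis. The nest ring is at (496,285). Pushing in now, guarded by force.

```bash
sed -i 's/^O=.*; YAW/O=np.array([637,-35.5,0]); YAW/' h.py
python3 - <<'E'
from h import *
ct=bot.read_camera("top"); r=ray(ct,220+102.4-.4,100+93-.4,13); print("dish",r.round(1))
loc=R.from_euler('z',-YAW).apply(r-[0,0,13]-O); print("in tester",loc.round(1))
x,y=loc[:2]; z=22.2; q=down(YAW)
bot.move_to(T(x-62,y,60),q); bot.servo_line(T(x-62,y,z),speed=80); st()
bot.servo_line(T(x-37,y,z),speed=60)
bot.servo_line(T(-38-40,0,z),speed=60); st()
print(bot.servo_line(T(-34,0,z),speed=30,until_force=5)); st()
loc=R.from_euler('z',-YAW).apply(bot.read_state()["ee_pos"]-O); print(loc)
E
```

```text
dish [519.9 -36.8  13. ]
in tester [-117.1    3.4    0. ]
19.3 [458.2 -39.3  22.7] [-0.1  0.3  0.6] 29.9
21.28 [558.9 -38.6  22.2] [ 0.7  0.6 -0.4] 30.1
True
22.56 [600.3 -36.9  21.7] [-3.   0.6  1.6] 30.2
[-3.67199829e+01  2.79968255e-02  2.17019110e+01]
```

Run:
```python
from h import *
print(bot.servo_line(T(-33,0,22),speed=15,until_force=6)); st()
bot.servo_line(T(-75,0,22),speed=60); bot.servo_line(T(-90,0,120),speed=150)
bot.move_to((420,250,260),down(1.37)); st()
a=bot.read_camera("side")["image"]
c,p=snap("top"); b=c["image"]
f=lambda i:cv2.convertScaleAbs(cv2.resize(i,(400,400),interpolation=cv2.INTER_CUBIC),alpha=1.3)
cv2.imwrite("pics/f.png",np.hstack([f(a[155:235,290:370]),f(b[110:190,285:365])]))
```

```text
True
22.77 [600.6 -36.9  21.1] [-2.2 -0.5  3.2] 29.8
25.68 [420.4 249.4 259.3] [ 0.6 -0.1 -1.1] 30.5
```

View pics/f.png

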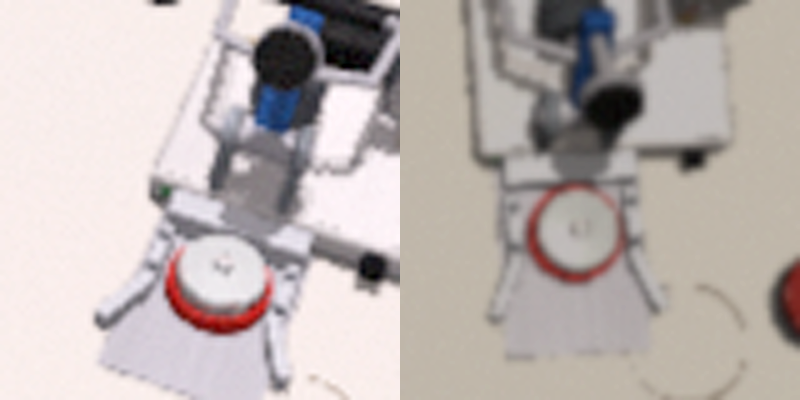

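Run:
```python
from h import *
ct=bot.read_camera("top"); cs=bot.read_camera("side")
L=lambda r:R.from_euler('z',-YAW).apply(r-O).round(1)
print(L(ray(ct,285+176*.2-.4,110+232*.2-.4,13)),L(ray(ct,285+180*.2-.4,110+229*.2-.4,31)),L(ray(cs,290+223*.2-.4,155+265*.2-.4,31)))
print("ring then",L(ray(ct,220+99.2-.4,100+57-.4,0)))
```

```text
[ 0.8  2.1 13. ] [-0.6  2.9 31. ] [-2.5  0.1 31. ]
ring then [1.3 3.  0. ]
```

```bash
python3 -c "
from rig import bot; print(bot.finish_job())"
```

```text
the job is handed in; nothing more can be done
None
```

The job is handed in: the clamp arm stays raised on its own, and the red-banded cassette is pushed in against the back stop. The force rose there and two camera views put it within about 2–3 mm of home. Only the grip bar and that cassette were pushed.

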